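Draw the brass bar out of the lathe chute

ROBOT

A 6-joint arm with a two-finger parallel gripper is mounted at the origin on the work surface. World frame = base frame: x ahead of the robot, y to its left, z up, the work surface at z = 0. Lengths are in m, angles in rad, forces in N, time in s.
With the tool pointing down it reaches from about 0.325 to 0.775 m from the base axis. Payload 5.5 kg.
Tool frame: the origin (TCP) lies at the very end of the fingers, on their centre line; the grasp point (between the pads) lies 19 mm behind it; y points along the fingers, x is the direction in which the jaws open and shut, and the axes are right-handed (so a half turn about y gives the same grasp; the last joint's range is limited). The gripper opens to 88 mm and grips with 3 to 60 N. Pads are 20 mm wide; open, the fingers measure 115 mm over their backs; the gripper's body (75 mm by 178 mm) begins 61 mm behind the grasp point.
Start: joints at [-1.252, 0.091, 1.231, -0, 1.82, -0.057], TCP at [0.22, -0.558, 0.223] pointing down, gripper open.
Joint ranges: [-2.87, 2.87], [-0.86, 2.18], [0.17, 2.46], [-1.51, 4.65], [0.06, 2.69], [-2.65, 2.65]. Speed limits (rad/s): [2.57, 2.57, 3.01, 3.14, 3.14, 3.14].

INTERFACE

Orientations are given as a unit quaternion [w, x, y, z].
In Python, from plant import monitor, optics, ticket gives the robot as it stands. The module is installed in compiled form; this text tells all that it offers.
- The arm moves only by the tool carry_out, never from a script. Its arguments are lists of equal length, an entry for each row: "slide": the shift along the tool's x, y, z in cm, a list of three; "twist": the turn, a rotation vector about the tool's x, y, z in rad, a list of three. In form: {"slide": [[x, y, z], ...], "twist": [[wx, wy, wz], ...]}. A call has exactly 10 rows; each row is the pose to reach, as a shift and turn from the pose measured when the call began, along the tool's axes at that moment; what a row does not reach only later rows make up. A row lasts 1/8 s, in which the tool goes at most 62.5 mm and 10.7 degrees, less where a joint would pass 70% of its speed; a pose out of reach is approached as far as the arm can. A call with a gripper value outside its range is refused whole. "jaw" is the finger opening in cm, from 0 to 8.78, set as the call begins (left out, the last holds). The fingers move at their own pace and stop on an object; the grip force is fixed at half the most. Time passes only in rows, so rows that repeat a pose let the fingers close, or fill a call up. It gives the time, the measured TCP pose, the force and the opening at its end, in the units of the state.
- monitor.observe(): the state, without advancing time (a new reading comes with each control period).
- optics.get_image(name): name is "scene" or "top" or "wrist"; returns the picture (480x640x3 uint8, red, green, blue); there is no depth.
- optics.calibration(name): a dict with "camera_matrix" (3x3 intrinsics, pixels), "origin" and "orientation" of the camera in the world. Camera axes: x right, y down, z forward; pixel columns grow to the right and rows downward; lengths in m; the calibration is good to about 2 mm. A picture is of the moment at which its call begins: read the wrist's pose just before it. calibration takes no time and is no camera call; for the wrist camera it gives the pose at the moment of the call.
- ticket.finish_job(): hands the job in, once; it reports no verdict.
The state is a dict: "clock": time; "joint_pos": joint angles; "qd": joint speeds; "joint_efforts": joint torques, N m; "tool_pos": TCP position; "orientation": TCP orientation; "force": force on the tool from outside, world axes, zero at the start; "wrist_torque": the same for the moment, N m; "width": opening from 0.0 (shut) to 1.0 (fully open).
Only numpy, scipy, OpenCV 4.12 (cv2) and the standard library are available. Lean on these libraries where they do the work, as an engineer would, in place of code of your own. Each camera call takes 0.05 s, during which the arm holds its last target.

TASK

Take the brass bar out of the sloped steel chute: raise its lip end clear of the lip while its upper end is still under the cover, then draw it out endwise. Lay it down gently, lengthwise and flat, entirely on the green mat, let go, and leave the dark steel bar where it lies in the chute.

Things in the scene. Friction and masses are not known exactly. Their poses are not given: they have to be found in the camera images.
- brass_bar_centre (a point): Centre of the loose brass-yellow flat bar, 220 x 20 x 12 mm, 0.43 kg, lying in the chute. y: along its length, uphill (8 degrees above level at the start); x: across its width; z: out of its upper face. It lies flat on the chute floor about 45 mm left or right of the chute's middle, low end about 3 mm from the lip, the top 55 mm of its length under the cover.
- brass_bar_end (a point): Centre of the end face of the brass bar that faces the lip (110 mm from the bar's centre along its -y); same axes.
- steel_bar_centre (a point): Centre of the dark steel flat bar, same size and axes as the brass bar, lying parallel to it in the chute, about 90 mm between centrelines. To be left alone. (Below the lip a fixed open crate stands on the bench, 190 mm wide, 60 mm high, reaching from 110 mm before the lip to 50 mm behind it.)
- chute_lip (a point): Middle of the lip's top edge, at the fixed chute's lower end. z up, y level and uphill along the chute, x across. Floor 220 mm wide, rising 8 degrees along y, 85 mm above the bench at the lip. Above the floor: lip 16 mm (3 thick), side walls 26 mm. A 3 mm cover plate on the walls, 26 mm clear of the floor, spans 165 to 325 mm from the lip along the floor; open above before that.
- mat_top (a point): Centre of the upper face of the fixed green mat, 320 long (y) x 120 wide (x) x 4 mm thick, lying on the bench; z up.
There are look-alikes about, which are no part of the job. Of the things that look like the part that bears brass_bar_centre, the smaller one is meant.

How it is judged:
On the way:
1. the brass bar's lip end is raised above the lip while its upper end is still under the cover (z of brass_bar_end in the frame of chute_lip above 0.006 m and y of brass_bar_centre in the frame of chute_lip above 0.08 m), for 0.1 s.
At the end, for the whole second after the job is handed in: The brass bar lies at rest flat on the green mat, its centre within 50 mm of the mat's centre along and across and its length within 17 degrees of the mat's; the steel bar is within 20 mm of where it started (x of brass_bar_centre in the frame of mat_top between -0.05 and 0.05 m and y of brass_bar_centre in the frame of mat_top between -0.05 and 0.05 m and z of brass_bar_centre in the frame of mat_top between 0 and 0.01 m and angle between brass_bar_centre's own z axis and vertical below 0.1 rad and angle between the y axis of brass_bar_centre and the y axis of mat_top, either way round below 0.3 rad and distance of steel_bar_centre from where it was at the start of the episode below 0.02 m and linear speed of brass_bar below 0.02 m/s); the robot touches nothing.
It fails at once if the brass bar is let fall: out of the chute, more than 40 mm above the mat and not in the fingers (y of brass_bar_centre in the frame of chute_lip below -0.05 m and height (world z) of brass_bar_centre above 0.05 m and contact force between brass_bar and the fingers below 0.05 N).
It fails at once if the steel bar is moved more than 20 mm (distance of steel_bar_centre from where it was at the start of the episode above 0.02 m).
It also fails if it takes over 43 s, if anything falls off the work surface, if the arm or the gripper's body presses on something with over 40 N, if the wrist force passes 120 N, or if a joint passes its speed limit or range.

## Working session

There is one attempt and no reset: what is moved stays moved. The work goes in short steps, Python scripts to look and compute and a tool call to move; the robot and the scene stay as the last step left them, time stands still between calls to the robot, and variables do not carry over. Pictures are saved under pics/ and viewed, and the job is handed in when it is done.

Besides the shell and the picture viewer there is one more tool, called after "Request:" as name(argument=value, ...) on one line, values as JSON. carry_out: Moves the arm, as the interface text tells. Its arguments: {"type":"object","properties":{"slide":{"type":"array","items":{"type":"array","items":{"type":"number"}}},"twist":{"type":"array","items":{"type":"array","items":{"type":"number"}}},"jaw":{"type":"number"}},"required":["slide","twist"]}

```bash
mkdir -p pics
python3 - <<'E'
from plant import monitor, optics
import cv2, numpy as np
s=monitor.observe()
for k,v in s.items(): print(k,np.round(v,4))
for n in ["scene","top","wrist"]:
    c=optics.calibration(n); print(n,np.round(c["camera_matrix"],1).tolist(),np.round(c["origin"],4),np.round(c["orientation"],4))
    cv2.imwrite(f"pics/{n}0.png",optics.get_image(n)[:,:,::-1])
E
```

```text
clock 0.0
joint_pos [-1.2517  0.0918  1.2319 -0.      1.8198 -0.0567]
qd [ 0.     -0.0012 -0.0014  0.0006  0.0012  0.0005]
joint_efforts [-3.00000e-04 -4.46445e+01 -4.06448e+01  7.00000e-02  2.92000e-02
 -1.00000e-04]
tool_pos [ 0.2201 -0.5578  0.2215]
orientation [ 0.585  -0.5842  0.3984 -0.3973]
force [ 1.1413 -0.7632 -0.0629]
wrist_torque [ 0.0028  0.0238 -0.0046]
width 0.9961
scene [[532.5, 0.0, 317.7], [0.0, 532.5, 249.7], [0.0, 0.0, 1.0]] [ 1.0235 -0.0672  0.8664] [-0.2349  0.687   0.6509 -0.2218]
top [[553.7, 0.0, 329.0], [0.0, 553.7, 231.3], [0.0, 0.0, 1.0]] [ 0.4111 -0.0189  1.1466] [ 0.0088 -0.7008  0.7131 -0.0165]
wrist [[399.4, 0.0, 321.6], [0.0, 399.4, 239.7], [0.0, 0.0, 1.0]] [ 0.2944 -0.5291  0.3835] [ 0.1203  0.8177 -0.5566 -0.0839]
```

View pics/scene0.png

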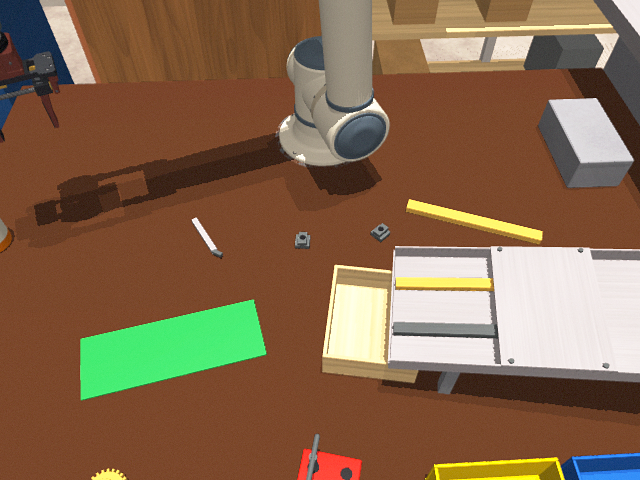

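View pics/top0.png

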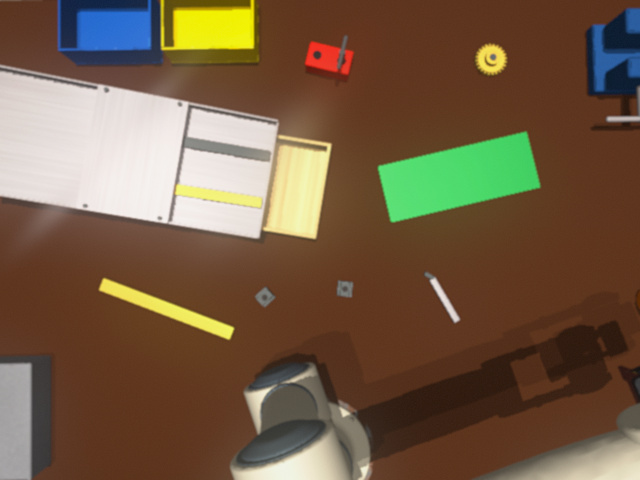

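View pics/wrist0.png

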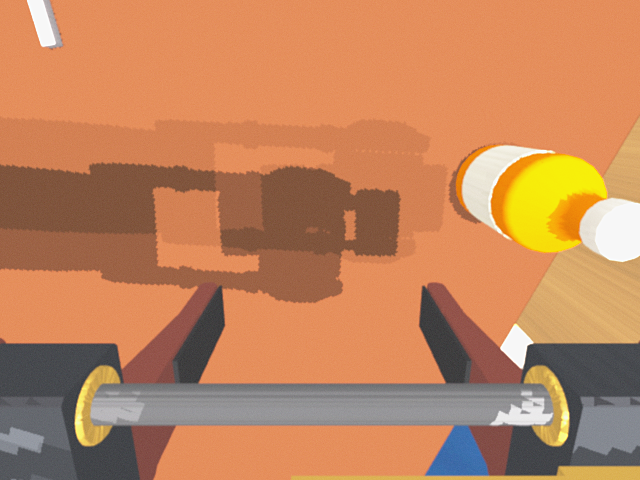

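```bash
cat > h.py <<'E'
import numpy as np, cv2
from scipy.spatial.transform import Rotation as R
def rot(q): return R.from_quat([q[1],q[2],q[3],q[0]])
def ray(c,uv):
    K=np.array(c["camera_matrix"]);uv=np.atleast_2d(uv).astype(float)
    d=np.c_[uv,np.ones(len(uv))]@np.linalg.inv(K).T
    return np.array(c["origin"]),rot(c["orientation"]).apply(d)
def plane(c,uv,p0,n):
    o,d=ray(c,uv);t=((np.array(p0)-o)@n)/(d@np.array(n));return o+d*t[:,None]
def zpl(c,uv,z): return plane(c,uv,[0,0,z],[0,0,1.])
def proj(c,P):
    p=rot(c["orientation"]).inv().apply(np.atleast_2d(P)-np.array(c["origin"]));K=np.array(c["camera_matrix"]);q=p@K.T;return q[:,:2]/q[:,2:]
E
python3 - <<'E'
from h import *
from plant import optics
for n in ["top","scene"]:
    im=cv2.imread(f"pics/{n}0.png");hsv=cv2.cvtColor(im,cv2.COLOR_BGR2HSV);c=optics.calibration(n)
    g=cv2.inRange(hsv,(50,150,100),(80,255,255));cs,_=cv2.findContours(g,0,1);k=max(cs,key=cv2.contourArea)
    P=zpl(c,k[:,0],.004)[:,:2].astype(np.float32);print(n,"mat",cv2.minAreaRect(P))
    y=cv2.inRange(hsv,(20,110,100),(35,255,255));cs,_=cv2.findContours(y,0,1)
    for k in cs:
        if cv2.contourArea(k)>300:
            print(cv2.contourArea(k),cv2.boundingRect(k),cv2.boxPoints(cv2.minAreaRect(k)).round(1).tolist())
im=cv2.imread("pics/top0.png");cv2.imwrite("pics/topc.png",cv2.resize(im[90:250,150:340],None,fx=4,fy=3.75,interpolation=cv2.INTER_CUBIC)[:600])
im=cv2.imread("pics/scene0.png");cv2.imwrite("pics/scenec.png",cv2.resize(im[235:385,320:520],None,fx=4,fy=4,interpolation=cv2.INTER_CUBIC))
E
```

```text
top mat ((0.5613343119621277, -0.30302196741104126), (0.11776724457740784, 0.3166762590408325), 12.173136711120605)
1972.5 (99, 278, 136, 62) [[97.4000015258789, 290.1000061035156], [102.80000305175781, 276.1000061035156], [235.10000610351562, 326.3999938964844], [229.8000030517578, 340.3999938964844]]
688.0 (175, 184, 87, 23) [[174.0, 193.8000030517578], [175.5, 183.8000030517578], [261.29998779296875, 196.8000030517578], [259.79998779296875, 206.89999389648438]]
730.0 (475, 44, 32, 32) [[468.5, 59.5], [490.5, 37.5], [512.0, 59.0], [490.0, 81.0]]
4975.5 (160, 0, 100, 64) [[160.0, 0.0], [259.0, 0.0], [259.0, 63.0], [160.0, 63.0]]
scene mat ((0.56289142370224, -0.30174094438552856), (0.12062175571918488, 0.31778353452682495), 12.270546913146973)
2382.0 (425, 457, 140, 23) [[425.0, 457.0], [564.0, 457.0], [564.0, 479.0], [425.0, 479.0]]
770.5 (396, 277, 95, 11) [[395.8999938964844, 286.3999938964844], [396.0, 276.8999938964844], [490.1000061035156, 278.0], [490.0, 287.5]]
1128.0 (407, 199, 135, 42) [[406.0, 209.10000610351562], [408.5, 198.60000610351562], [542.9000244140625, 230.89999389648438], [540.4000244140625, 241.39999389648438]]
```

View pics/topc.png

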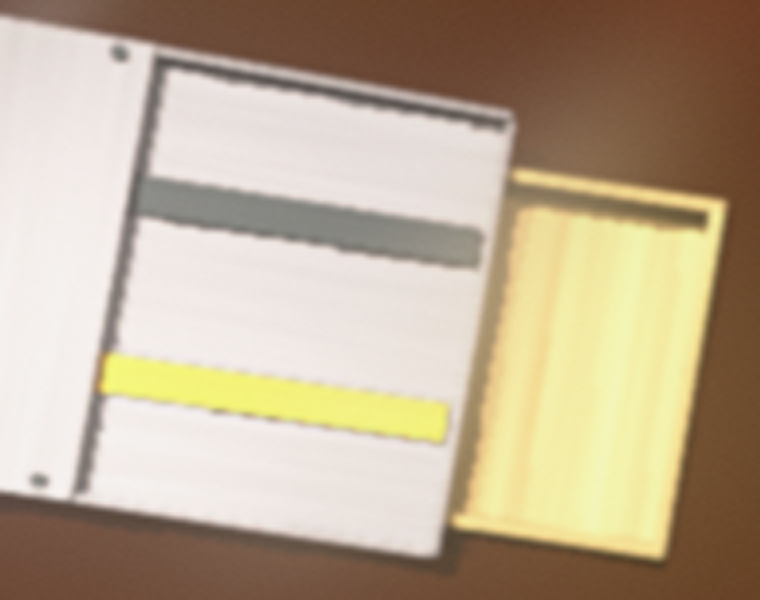

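View pics/scenec.png

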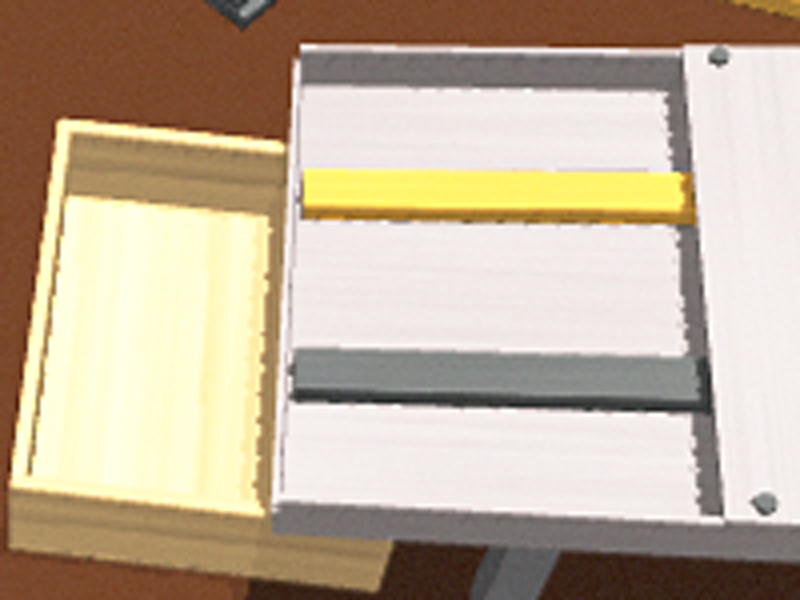

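Run:
```python
from h import *
from plant import optics
c=optics.calibration("top");cs=optics.calibration("scene")
s8,c8=np.sin(np.radians(8)),np.cos(np.radians(8))
cr=lambda p:[150+p[0]/4-.4,90+p[1]/3.75-.4]
crs=lambda p:[320+p[0]/4-.4,235+p[1]/4-.4]
# lip/wall top corners at lower end: wall top z .085+.026c8
a=zpl(c,[cr((514,112)),cr((438,557))],.085+.026*c8); print("top wall corners",a.round(4), np.linalg.norm(a[0]-a[1]))
b=zpl(cs,[crs((300,47)),crs((275,503))],.085+.026*c8); print("scene wall corners",b.round(4))
mid=(a.mean(0)+b.mean(0))/2; print("mid",a.mean(0),b.mean(0))
x=a[0]-a[1];x/=np.linalg.norm(x); up=np.cross([0,0,1],x); print("uphill from lip",np.degrees(np.arctan2(up[1],up[0])))
for name,C,mk in(("top",c,cr),("scene",cs,crs)):
    ps={"top":[(100,353),(98,393),(449,404),(443,443)],"scene":[(303,170),(302,211),(687,172),(692,212)]}[name]
    q=[mk(p) for p in ps]
    th=np.radians(81);
    for it in range(2):
        u=np.array([np.cos(th),np.sin(th),0]);n=-s8*u+np.array([0,0,c8])
        p0=mid.copy();p0[2]=.085;p0=p0+.012*n
        P=plane(C,q,p0,n)
        e=(P[0]+P[1])/2-(P[2]+P[3])/2
        if name=="scene": e=-e; 
        if name=="scene": e=(P[2]+P[3])/2-(P[0]+P[1])/2
        th=np.arctan2(e[1],e[0])
    print(name,P.round(4),np.degrees(th),np.linalg.norm(e))
```

```text
top wall corners [[0.6605 0.0618 0.1107]
 [0.4375 0.1004 0.1107]] 0.22630781461081384
scene wall corners [[0.4402 0.1043 0.1107]
 [0.6621 0.0627 0.1107]]
mid [0.54897116 0.08110759 0.11074697] [0.55116221 0.08348558 0.11074697]
uphill from lip 80.16842789117695
top [[0.5408 0.2544 0.1208]
 [0.521  0.2556 0.1205]
 [0.5151 0.0957 0.0982]
 [0.4954 0.0988 0.0982]] 80.7610001845082 0.16143707755569506
scene [[0.4987 0.0986 0.0983]
 [0.5201 0.0951 0.0983]
 [0.5239 0.2568 0.1208]
 [0.5441 0.2537 0.1208]] 81.1728775062924 0.1618223760642026
```

```bash
cat >> h.py <<'E'
def frame(xax,yax):
    x=np.array(xax,float);y=np.array(yax,float);y/=np.linalg.norm(y);x-=y*(x@y);x/=np.linalg.norm(x);return R.from_matrix(np.c_[x,y,np.cross(x,y)])
def rel(s,P,T=None):
    R0=rot(s["orientation"]);P=np.atleast_2d(P)
    print("slide cm",(R0.inv().apply(P-np.array(s["tool_pos"]))*100).round(2).tolist())
    if T is not None: print("twist",(R0.inv()*T).as_rotvec().round(3))
n=np.array([-.0227,-.1373,.990]);cen=np.array([.5251,.2053,.1077]);jaw=np.array([.9866,-.163,0])
E
python3 - <<'E'
from h import *
from plant import monitor
s=monitor.observe();print(rot(s["orientation"]).as_matrix().round(3))
hov=cen+n*.11
W=[[.30,-.50,.24],[.42,-.36,.24],[.50,-.15,.24],[.53,.05,.235],hov]
for sg in(1,-1): rel(s,W,frame(sg*jaw,-n))
E
```

```text
[[ 0.367 -0.     0.93 ]
 [-0.93   0.001  0.367]
 [-0.002 -1.     0.   ]]
slide cm [[-2.46, -1.82, 9.55], [-11.08, -1.8, 25.85], [-27.68, -1.78, 41.0], [-45.18, -1.25, 51.13], [-58.49, 0.61, 55.59]]
twist [ 0.126 -1.03   0.071]
slide cm [[-2.46, -1.82, 9.55], [-11.08, -1.8, 25.85], [-27.68, -1.78, 41.0], [-45.18, -1.25, 51.13], [-58.49, 0.61, 55.59]]
twist [-0.082  2.106  0.146]
```

Request:
carry_out(slide=[[-0.5,-0.9,4],[-2.5,-1.8,9.5],[-5,-1.8,15],[-8,-1.8,20.5],[-11,-1.8,25.8],[-15,-1.8,30],[-19.5,-1.8,34],[-23.5,-1.8,37.5],[-28,-1.8,41],[-32,-1.8,43.5]], twist=[[0,-0.05,0],[0,-0.1,0],[0.01,-0.15,0.01],[0.02,-0.22,0.02],[0.03,-0.3,0.02],[0.04,-0.38,0.03],[0.06,-0.47,0.04],[0.07,-0.57,0.05],[0.08,-0.67,0.05],[0.09,-0.75,0.06]])

```text
clock: 1.4
tool_pos: [0.5076, -0.0985, 0.24]
orientation: [0.727, -0.651, 0.154, -0.154]
force: [0.5, -0.2, 0.4]
width: 1.0
```

Run:
```python
from h import *
from plant import monitor
s=monitor.observe();print(s["clock"],s["tool_pos"],s["joint_pos"])
hov=cen+n*.11
rel(s,[[.53,.05,.235],hov],frame(jaw,-n))
```

```text
1.4 [ 0.50756422 -0.09846032  0.23996177] [-0.32986011 -0.12739997  1.41945601  0.11148403  1.85984046  0.14203302]
slide cm [[-4.27, 2.1, 14.25], [-10.86, 5.38, 26.34]]
twist [ 0.031 -0.276  0.01 ]
```

Request:
carry_out(slide=[[-1.2,0.6,4],[-2.6,1.3,9],[-4.3,2.1,14.2],[-6.2,3.1,18],[-8.2,4.1,21.5],[-9.8,4.8,24.5],[-10.9,5.4,26.3],[-10.9,5.4,26.3],[-10.9,5.4,26.3],[-10.9,5.4,26.3]], twist=[[0.005,-0.05,0],[0.01,-0.1,0],[0.02,-0.16,0.01],[0.02,-0.22,0.01],[0.03,-0.276,0.01],[0.03,-0.276,0.01],[0.03,-0.276,0.01],[0.03,-0.276,0.01],[0.03,-0.276,0.01],[0.03,-0.276,0.01]], jaw=5.5)

```text
clock: 2.65
tool_pos: [0.5223, 0.189, 0.2166]
orientation: [0.752, -0.654, 0.054, -0.062]
force: [-0.3, -0.2, 1.1]
width: 0.625
```

Run:
```python
from h import *
from plant import monitor,optics
s=monitor.observe();print(s["clock"],s["tool_pos"],s["joint_pos"],s["width"],s["force"])
c=optics.calibration("wrist");im=optics.get_image("wrist")[:,:,::-1].copy()
np.save("w1.npy",np.r_[c["origin"],c["orientation"]])
cv2.imwrite("pics/w1.png",im)
u=np.cross(n,jaw);print(u)
C=[cen+.006*n+jaw*a*.01+u*b*.11 for a,b in((1,-1),(-1,-1),(1,0),(-1,0))]
print(proj(c,C))
```

```text
2.65 [0.52233664 0.18898367 0.21658985] [ 0.20478237 -0.09001464  1.42845301  0.13076845  1.7509795   0.39708536] 0.6252182987709571 [-0.28147535 -0.18101139  1.10049879]
[0.16137    0.976734   0.13916028]
[[335.34450783 372.89301948]
 [309.52533295 372.95688066]
 [336.54013162 236.75542177]
 [307.74539619 236.82799828]]
```

View pics/w1.png

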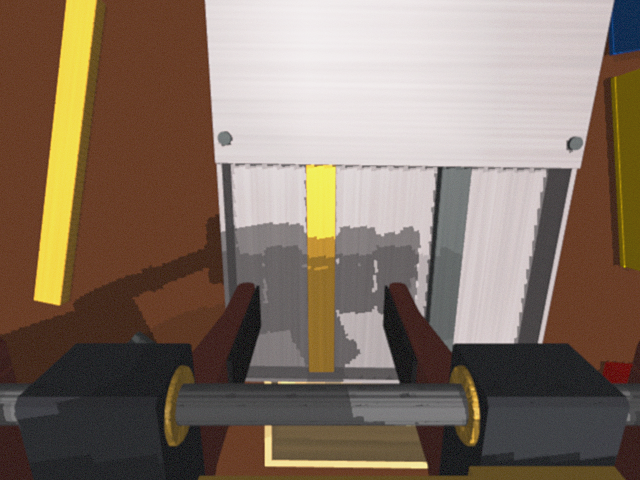

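Run:
```python
from h import *
from plant import monitor,optics
s=monitor.observe()
rel(s,[cen+.03*n-.0006*jaw,cen-.003*n-.0006*jaw],frame(jaw,-n))
```

```text
slide cm [[-0.06, 8.01, 0.13], [-0.06, 11.31, 0.13]]
twist [ 0.001 -0.002  0.001]
```

Request:
carry_out(slide=[[-0.06,2,0.1],[-0.06,4,0.13],[-0.06,6,0.13],[-0.06,8,0.13],[-0.06,9.2,0.13],[-0.06,10.2,0.13],[-0.06,10.8,0.13],[-0.06,11.2,0.13],[-0.06,11.3,0.13],[-0.06,11.3,0.13]], twist=[[0,0,0],[0,0,0],[0,0,0],[0,0,0],[0,0,0],[0,0,0],[0,0,0],[0,0,0],[0,0,0],[0,0,0]])

```text
clock: 3.95
tool_pos: [0.5248, 0.2058, 0.1053]
orientation: [0.752, -0.654, 0.054, -0.063]
force: [0.4, -0.0, -1.0]
width: 0.626
```

Run:
```python
from h import *
from plant import monitor,optics
s=monitor.observe();print(s["tool_pos"],s["force"])
cv2.imwrite("pics/w2.png",optics.get_image("wrist")[:,:,::-1])
rel(s,[cen-.003*n-.0006*jaw],frame(jaw,-n))
```

```text
[0.52479022 0.20579923 0.10525963] [ 0.42393304 -0.01993161 -0.98670474]
slide cm [[-0.02, 0.05, -0.01]]
twist [ 0.001 -0.002  0.001]
```

View pics/w2.png

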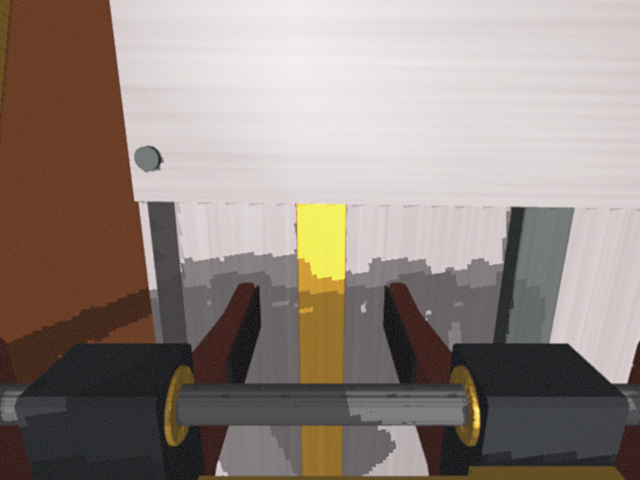

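The brass bar (edges about u=297 and 346) lies centred between the fingers (tips at 250 and 393), and nothing is touching. I'll close the jaws now.

Request:
carry_out(slide=[[0,0.05,0],[0,0.05,0],[0,0.05,0],[0,0.05,0],[0,0.05,0],[0,0.05,0],[0,0.05,0],[0,0.05,0],[0,0.05,0],[0,0.05,0]], twist=[[0,0,0],[0,0,0],[0,0,0],[0,0,0],[0,0,0],[0,0,0],[0,0,0],[0,0,0],[0,0,0],[0,0,0]], jaw=0)

```text
clock: 5.25
tool_pos: [0.5247, 0.2059, 0.1048]
orientation: [0.752, -0.654, 0.054, -0.063]
force: [-2.2, 0.7, 1.2]
width: 0.225
```

Run:
```python
from h import *
from plant import monitor,optics
s=monitor.observe();print(s["tool_pos"],s["force"],s["width"]*88)
# pivot target: centre raised so upper end's bottom stays ~1.5mm above floor, bar level
c8=np.cos(np.radians(8));s8=np.sin(np.radians(8))
u=np.cross(n,jaw);uh=np.array([u[0],u[1],0])/np.hypot(u[0],u[1]);z=np.array([0,0,1.])
pos=np.array(s["tool_pos"]);off=.11*u-n*.003  # TCP -> upper end lower corner (tip 3mm above floor)
corner=pos+off
for f in (.33,.66,1):
    a=np.radians(8)*(1-f);uu=np.cos(a)*uh+np.sin(a)*z;nn=-np.sin(a)*uh+np.cos(a)*z
    tgt=corner+.0015*z*f-(.11*uu-.003*nn)
    rel(s,tgt,frame(jaw,-nn))
lv=tgt
print("tgt",tgt,uh)
rel(s,[lv-uh*d for d in(.05,.1,.15,.2,.25)])
```

```text
[0.52473186 0.20587264 0.10484657] [-2.15657794  0.67822605  1.15964456] 19.835839975981465
slide cm [[0.0, -0.56, 0.03]]
twist [-0.045 -0.002  0.001]
slide cm [[0.0, -1.11, 0.08]]
twist [-0.091 -0.002  0.001]
slide cm [[0.0, -1.68, 0.16]]
twist [-0.139 -0.002  0.001]
tgt [0.5246202  0.20519649 0.1216842 ] [0.16300419 0.98662538 0.        ]
slide cm [[0.01, -2.37, -4.79], [0.02, -3.06, -9.74], [0.03, -3.75, -14.69], [0.04, -4.44, -19.64], [0.05, -5.13, -24.6]]
```

Request:
carry_out(slide=[[0,-0.2,0],[0,-0.4,0.01],[0,-0.56,0.03],[0,-0.75,0.04],[0,-0.94,0.06],[0,-1.11,0.08],[0,-1.4,0.12],[0,-1.68,0.16],[0,-1.68,0.16],[0,-1.68,0.16]], twist=[[-0.016,0,0],[-0.032,0,0],[-0.045,0,0],[-0.06,0,0],[-0.076,0,0],[-0.091,0,0],[-0.115,0,0],[-0.139,0,0],[-0.139,0,0],[-0.139,0,0]])

```text
clock: 6.5
tool_pos: [0.5246, 0.2052, 0.1216]
orientation: [-0.705, 0.705, -0.058, 0.059]
force: [-0.3, -0.5, -5.4]
width: 0.223
```

Run:
```python
from h import *
from plant import monitor,optics
s=monitor.observe();print(s["tool_pos"],s["force"],s["width"]*88,s["wrist_torque"])
im=optics.get_image("scene")[:,:,::-1]
cv2.imwrite("pics/s3.png",cv2.resize(im[150:400,300:600],None,fx=2.4,fy=2.4))
cv2.imwrite("pics/w3.png",optics.get_image("wrist")[:,:,::-1])
uh=np.array([.163,.9866,0]);t=np.array([.5246,.2052,.1217])
rel(s,[t-uh*d for d in(0,.1,.2,.26)],frame(jaw,[0,0,-1]))
```

```text
[0.52456417 0.205212   0.1215994 ] [-0.3382017  -0.48303013 -5.38796635] 19.64502591029245 [ 0.02713237 -0.02206182 -0.00472457]
slide cm [[0.0, -0.01, -0.0], [0.02, -0.01, -10.0], [0.04, -0.0, -20.0], [0.05, 0.0, -26.0]]
twist [ 0.    -0.002  0.001]
```

View pics/s3.png

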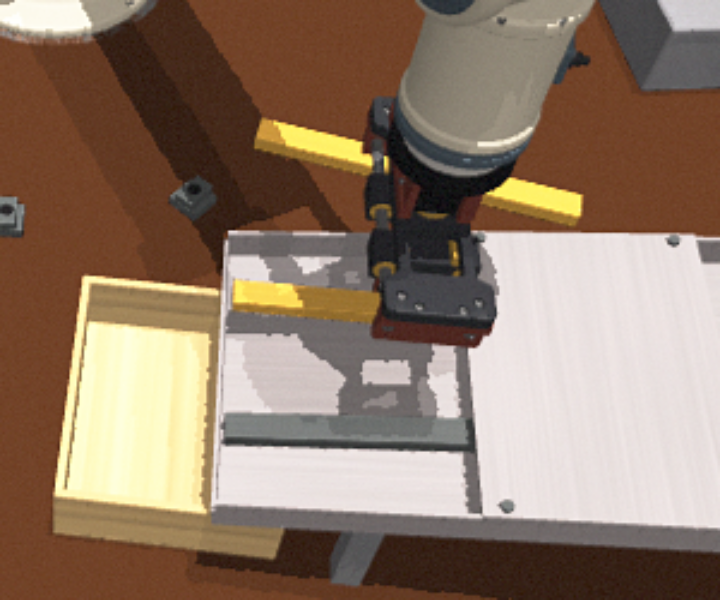

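View pics/w3.png

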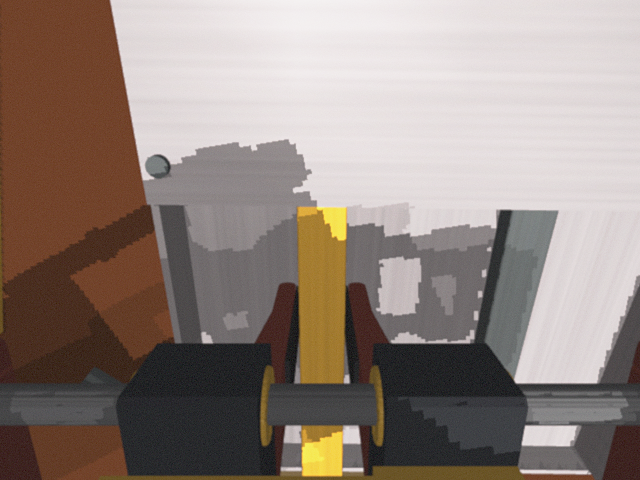

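Request:
carry_out(slide=[[0,0,-1],[0,0,-2.5],[0,0,-5],[0,0,-7.5],[0.02,0,-10],[0.03,0,-13],[0.04,0,-16],[0.04,0,-20],[0.05,-0.5,-24],[0.05,-1,-26]], twist=[[0,0,0],[0,0,0],[0,0,0],[0,0,0],[0,0,0],[0,0,0],[0,0,0],[0,0,0],[0,0,0],[0,0,0]])

```text
clock: 7.85
tool_pos: [0.4811, -0.0542, 0.1319]
orientation: [-0.704, 0.705, -0.059, 0.06]
force: [0.5, 0.7, -4.7]
width: 0.22
```

Run:
```python
from h import *
from plant import monitor,optics
s=monitor.observe();print(s["clock"],s["tool_pos"],s["force"],s["width"]*88,s["wrist_torque"],s["joint_pos"])
im=optics.get_image("scene")[:,:,::-1]
cv2.imwrite("pics/s4.png",im)
a=np.radians(102.2);m=np.array([np.cos(a),np.sin(a),0]);j=np.cross(m,[0,0,1]);print(m,j)
M=np.array([.562,-.3025,0])
rel(s,[M+[0,0,.06],M+[0,0,.009]],frame(j,[0,0,-1]))
```

```text
7.85 [ 0.48108968 -0.05423021  0.13187823] [ 0.53717283  0.69931725 -4.70772882] 19.356288287343038 [ 0.01585188 -0.08269273 -0.00705635] [-1.81608934e-01 -2.24250765e-01  1.69255299e+00 -1.28804210e-03
  1.67229865e+00 -1.33574892e-02]
[-0.2113248   0.97741589  0.        ] [ 0.97741589  0.2113248  -0.        ]
slide cm [[12.13, 7.23, -23.11], [12.13, 12.33, -23.1]]
twist [ 0.001 -0.381  0.001]
```

View pics/s4.png

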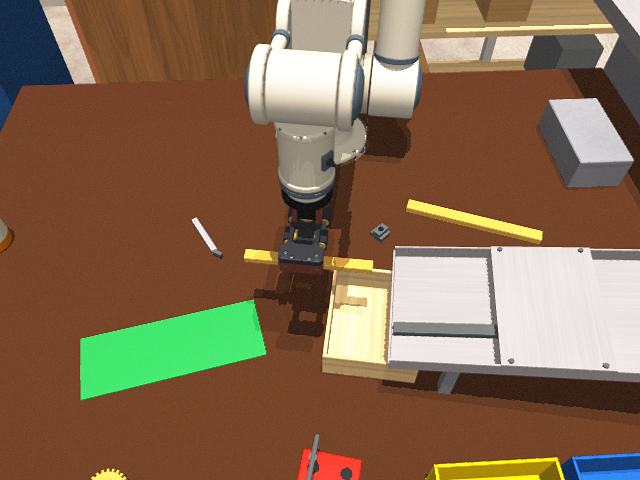

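Request:
carry_out(slide=[[0.8,0,-2],[2,0,-5],[3.8,0,-8],[5.5,0.5,-11],[7.2,1,-14],[9,2,-17],[10.5,3.5,-20],[11.6,5,-22],[12.1,6.2,-23.1],[12.1,7.2,-23.1]], twist=[[0,-0.02,0],[0,-0.06,0],[0,-0.1,0],[0,-0.15,0],[0,-0.2,0],[0,-0.25,0],[0,-0.3,0],[0,-0.35,0],[0,-0.38,0],[0,-0.38,0]])

```text
clock: 9.15
tool_pos: [0.5608, -0.3052, 0.0607]
orientation: [-0.702, 0.704, 0.074, -0.074]
force: [0.2, 0.2, -4.8]
width: 0.224
```

Run:
```python
from h import *
from plant import monitor,optics
s=monitor.observe();print(s["clock"],s["tool_pos"],s["force"],s["width"]*88)
cv2.imwrite("pics/s5.png",optics.get_image("scene")[:,:,::-1])
cv2.imwrite("pics/t5.png",optics.get_image("top")[:,:,::-1])
a=np.radians(102.2);m=np.array([np.cos(a),np.sin(a),0]);j=np.cross(m,[0,0,1])
M=np.array([.562,-.3025,0])
rel(s,[M+[0,0,.06],M+[0,0,.007]],frame(j,[0,0,-1]))
```

```text
9.15 [ 0.56083607 -0.30522456  0.0606932 ] [ 0.15648597  0.23645001 -4.82174478] 19.702319765822896
slide cm [[0.17, 0.07, 0.24], [0.17, 5.37, 0.26]]
twist [ 0.003 -0.004 -0.   ]
```

View pics/s5.png

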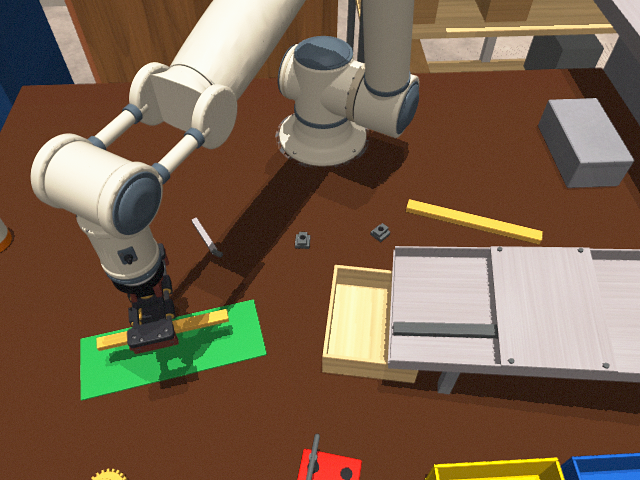

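View pics/t5.png

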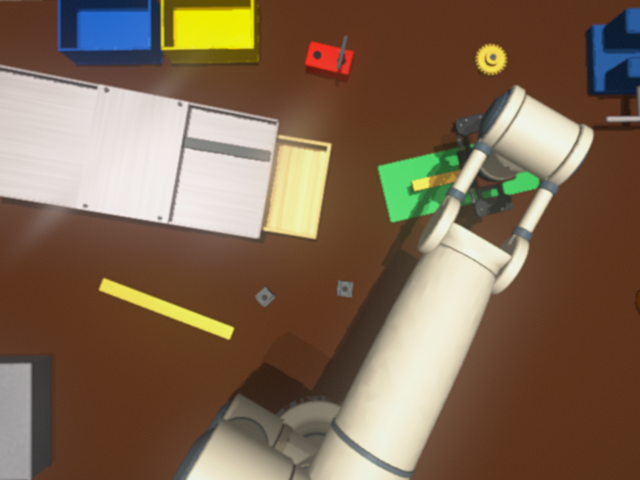

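Request:
carry_out(slide=[[0.17,1,0.24],[0.17,2,0.24],[0.17,2.9,0.24],[0.17,3.6,0.24],[0.17,4.2,0.24],[0.17,4.6,0.24],[0.17,4.9,0.24],[0.17,5.1,0.24],[0.17,5.2,0.24],[0.17,5.2,0.24]], twist=[[0,0,0],[0,0,0],[0,0,0],[0,0,0],[0,0,0],[0,0,0],[0,0,0],[0,0,0],[0,0,0],[0,0,0]])

```text
clock: 10.5
tool_pos: [0.5617, -0.3011, 0.0081]
orientation: [-0.703, 0.704, 0.074, -0.074]
force: [-0.5, -0.4, -5.4]
width: 0.229
```

Request:
carry_out(slide=[[0,0.03,0],[0,0.06,0],[0,0.09,0],[0,0.12,0],[0,0.15,0],[0,0.17,0],[0,0.17,0],[0,0.17,0],[0,0.17,0],[0,0.17,0]], twist=[[0,0,0],[0,0,0],[0,0,0],[0,0,0],[0,0,0],[0,0,0],[0,0,0],[0,0,0],[0,0,0],[0,0,0]])

```text
clock: 11.75
tool_pos: [0.5618, -0.3011, 0.0081]
orientation: [-0.702, 0.704, 0.074, -0.074]
force: [-5.1, 2.8, 6.1]
width: 0.222
```

The bar is on the mat (force z went from -5 to +6 N). I'll back off slightly and open the jaws.

Request:
carry_out(slide=[[0,-0.02,0],[0,-0.02,0],[0,-0.02,0],[0,-0.02,0],[0,-0.02,0],[0,-0.02,0],[0,-0.02,0],[0,-0.02,0],[0,-0.02,0],[0,-0.02,0]], twist=[[0,0,0],[0,0,0],[0,0,0],[0,0,0],[0,0,0],[0,0,0],[0,0,0],[0,0,0],[0,0,0],[0,0,0]], jaw=5.5)

```text
clock: 13.0
tool_pos: [0.5617, -0.3011, 0.0083]
orientation: [-0.703, 0.704, 0.074, -0.074]
force: [0.0, -0.5, -0.1]
width: 0.622
```

Request:
carry_out(slide=[[0,-0.5,0],[0,-1.5,0],[0,-3,0],[0,-5,0],[0,-7,0],[0,-9,0],[0,-11,0],[0,-13,0],[0,-15,0],[0,-15,0]], twist=[[0,0,0],[0,0,0],[0,0,0],[0,0,0],[0,0,0],[0,0,0],[0,0,0],[0,0,0],[0,0,0],[0,0,0]])

```text
clock: 14.25
tool_pos: [0.5626, -0.3013, 0.1611]
orientation: [-0.702, 0.705, 0.075, -0.073]
force: [0.8, 0.9, 0.6]
width: 0.627
```

Run:
```python
from h import *
from plant import monitor,optics
s=monitor.observe();print(s["clock"],s["tool_pos"],s["force"],s["width"]*88)
c=optics.calibration("wrist");im=optics.get_image("wrist")[:,:,::-1].copy();cv2.imwrite("pics/w6.png",im)
im2=optics.get_image("scene")[:,:,::-1].copy();cv2.imwrite("pics/s6.png",im2);c2=optics.calibration("scene")
hsv=cv2.cvtColor(im2,cv2.COLOR_BGR2HSV);y=cv2.inRange(hsv,(18,110,100),(35,255,255));y[:,:70]=0;y[:,280:]=0;y[:290]=0;y[410:]=0
ks,_=cv2.findContours(y,0,1)
p=np.vstack([k[:,0] for k in ks if cv2.contourArea(k)>20])
r=cv2.minAreaRect(zpl(c2,p,.014)[:,:2].astype(np.float32));print(r)
```

```text
14.25 [ 0.56262403 -0.30131485  0.16105776] [0.76788097 0.8789932  0.55240705] 55.1890289882585
((0.5636288523674011, -0.30005720257759094), (0.02581389620900154, 0.21970680356025696), 12.098978996276855)
```

View pics/w6.png

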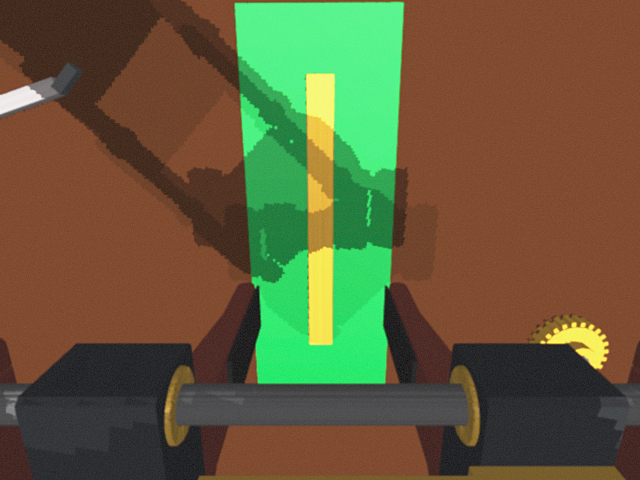

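View pics/s6.png

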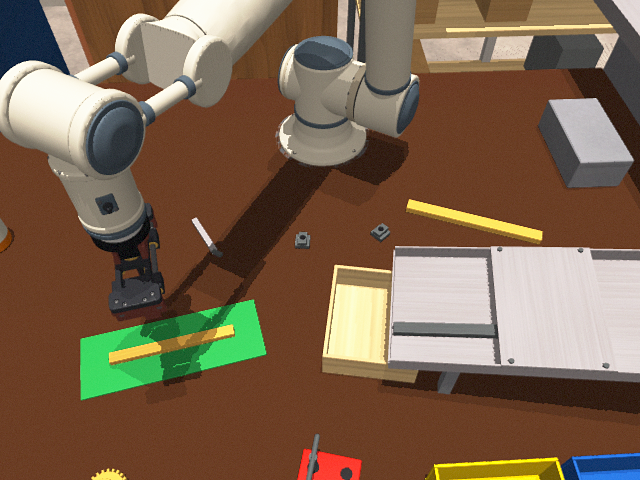

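The bar (scene pixels 108,357 to 234,330) lies flat and centred on the mat. The fingers are clear of it, and the steel bar looks unmoved in the chute (about 443,330).

```bash
python3 -c "
from plant import ticket
print(ticket.finish_job())"
```

```text
the job is handed in; nothing more can be done
None
```

The brass bar is out of the chute and lying flat on the green mat, and the job is handed in at about 14 s. `finish_job()` reports no verdict.

**What I did:** I chose the yellow bar in the chute over the longer one on the bench and gripped it at its centre. I tilted it level, which by calculation puts the lip end about 20 mm above the lip with the upper end still under the cover. I then drew it out horizontally, laid it along the mat, let go and backed off 15 cm.

**Last checks:**
- **Position:** the scene camera puts the bar's centre at about (0.564, -0.300), within about 3 mm of the mat's centre. It is in line with the mat to about 0.2 degrees.
- **Gripper:** it is clear of everything, with the wrist force near zero.
- **Steel bar:** it looks unmoved in the picture; I did not measure it.
- **Disagreements:** the bar met the mat about 1 mm higher than planned, so it was pressed down with about 11 N before I let go. The two fixed cameras also differed by 2–4 mm on where the bar lay at the start, so I averaged them and confirmed with the wrist camera.
- **Failed checks:** none.

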